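Load the climate-chamber tray with fresh filter cartridges

TASK

Load the aluminium tray for the climate chamber: stand each of the four fresh filter cartridges (clean white filter face) upright, white face up, flat inside the nest of its own band colour. Leave the two used cartridges, the ones with the dirty blackish face, standing where they are.

Things in the scene. Friction and masses are not known exactly. Their poses are not given: they have to be found in the camera images.
- fresh_red: Fresh filter cartridge: upright cylinder 56 mm across and 44 mm tall, about 90 g, grey body with a red band round its upper third that also shows from above as a red ring round the filter face on its top; the pleated filter face (40 mm disc) is clean white. Origin: centre of its underside; z up along its axis. Loose, stands on the worktop (z = 0); can be gripped across its diameter from any side.
- fresh_yellow: Fresh filter cartridge: upright cylinder 56 mm across and 44 mm tall, about 90 g, grey body with a yellow band round its upper third that also shows from above as a yellow ring round the filter face on its top; the pleated filter face (40 mm disc) is clean white. Origin: centre of its underside; z up along its axis. Loose, stands on the worktop (z = 0); can be gripped across its diameter from any side.
- fresh_green: Fresh filter cartridge: upright cylinder 56 mm across and 44 mm tall, about 90 g, grey body with a green band round its upper third that also shows from above as a green ring round the filter face on its top; the pleated filter face (40 mm disc) is clean white. Origin: centre of its underside; z up along its axis. Loose, stands on the worktop (z = 0); can be gripped across its diameter from any side.
- fresh_blue: Fresh filter cartridge: upright cylinder 56 mm across and 44 mm tall, about 90 g, grey body with a blue band round its upper third that also shows from above as a blue ring round the filter face on its top; the pleated filter face (40 mm disc) is clean white. Origin: centre of its underside; z up along its axis. Loose, stands on the worktop (z = 0); can be gripped across its diameter from any side.
- used_blue: Used filter cartridge (does not belong): upright cylinder 56 mm across and 44 mm tall, about 90 g, grey body with a blue band round its upper third that also shows from above as a blue ring round the filter face on its top; the same shape and band as the fresh one, but its filter face is dirty, nearly black. Origin: centre of its underside; z up. Loose, stands on the worktop.
- used_red: Used filter cartridge (does not belong): upright cylinder 56 mm across and 44 mm tall, about 90 g, grey body with a red band round its upper third that also shows from above as a red ring round the filter face on its top; the same shape and band as the fresh one, but its filter face is dirty, nearly black. Origin: centre of its underside; z up. Loose, stands on the worktop.
- nest_red: Red round dish, 82 mm across outside, 76 inside, floor 3 mm, rim 9 mm high. Origin: centre of its underside, 5 mm above the worktop (seated cartridge's underside: 3 mm above this origin); z up, x and y along the tray's sides. Fixed with the other three, two by two, 100 mm apart, in a fixed square aluminium tray: sides 224 mm, wall 14 mm high, handles (13 mm high) 24 mm out on its y sides.
- nest_yellow: Yellow round dish, 82 mm across outside, 76 inside, floor 3 mm, rim 9 mm high. Origin: centre of its underside, 5 mm above the worktop (seated cartridge's underside: 3 mm above this origin); z up, x and y along the tray's sides. Fixed with the other three, two by two, 100 mm apart, in a fixed square aluminium tray: sides 224 mm, wall 14 mm high, handles (13 mm high) 24 mm out on its y sides.
- nest_green: Green round dish, 82 mm across outside, 76 inside, floor 3 mm, rim 9 mm high. Origin: centre of its underside, 5 mm above the worktop (seated cartridge's underside: 3 mm above this origin); z up, x and y along the tray's sides. Fixed with the other three, two by two, 100 mm apart, in a fixed square aluminium tray: sides 224 mm, wall 14 mm high, handles (13 mm high) 24 mm out on its y sides.
- nest_blue: Blue round dish, 82 mm across outside, 76 inside, floor 3 mm, rim 9 mm high. Origin: centre of its underside, 5 mm above the worktop (seated cartridge's underside: 3 mm above this origin); z up, x and y along the tray's sides. Fixed with the other three, two by two, 100 mm apart, in a fixed square aluminium tray: sides 224 mm, wall 14 mm high, handles (13 mm high) 24 mm out on its y sides.

How it is judged:
By the outcome, as a careful person would: the job done as asked, in the order asked, and still so for the second after the job is handed in, with the robot touching nothing.
It also fails if it takes over 104 s, if anything falls off the work surface, if the arm or the gripper's body presses on something with over 40 N, if the wrist force passes 120 N, or if a joint passes its speed limit or range.

ROBOT

A 6-joint arm with a two-finger parallel gripper is mounted at the origin on the work surface. World frame = base frame: x ahead of the robot, y to its left, z up, the work surface at z = 0. Lengths are in m, angles in rad, forces in N, time in s.
With the tool pointing down it reaches from about 0.35 to 0.725 m from the base axis. Payload 4.3 kg.
Tool frame: the origin (TCP) lies on the centre line of the jaws, within the pads' length; the fingertips stand 22 mm ahead of it and the grasp point (between the pads) lies 3 mm ahead of it (manip.tip_extent is the distance from the TCP to the fingertips, in m); x points along the fingers, z is the direction in which the jaws open and shut, and the axes are right-handed (so a half turn about x gives the same grasp; the last joint's range is limited). The gripper opens to 85 mm and grips with 20 to 120 N. Pads are 22 mm wide; open, the fingers measure 114 mm over their backs; the gripper's body (76 mm by 85 mm) begins 54 mm behind the grasp point. The pads swing forward as they close: fully open they stand 13 mm farther back than shut.
Start: joints at [1.194, 0.377, 0.081, 1.274, 0, 1.46], TCP at [0.152, 0.555, 0.253] pointing down, gripper open.
Joint ranges: [-2.72, 2.72], [-0.84, 1.66], [-1.02, 1.22], [-1.77, 2.12], [-1.37, 1.28], [-3.14, 3.14]. Speed limits (rad/s): [2.57, 2.57, 3.14, 3.14, 3.14, 3.14].

INTERFACE

Orientations are given as [roll, pitch, yaw] about the fixed x, y, z axes, in that order (R = Rz(yaw) Ry(pitch) Rx(roll)).
In Python, from station import manip, effector, imaging, job, sensors gives the robot as it stands. Calls block until the motion is done:
- manip.move_ptp(position, orientation): joint-space move of the TCP to a pose.
- manip.line_to(position, rotation=None, rate=0.15): straight line of the TCP; rotation=None keeps the orientation; rate is the mean speed in m/s.
- manip.goto_joints(angles): joint-space move.
- effector.gripper_to(opening, effort=None): finger opening in m; effort is the grip in N (None keeps the last); returns when the fingers have stopped.
- manip.sleep(seconds).
- manip.inverse_kinematics(position, orientation): joint angles nearest the present ones, or None.
- imaging.snapshot(name): name is "side" or "top"; returns a dict with "pixels" (400x640x3 uint8, red, green, blue), "range_z" (400x640 float32, m along the optical axis (not along the pixel's ray), 0 where there is no reading), "fx", "fy", "cx", "cy" (pixels), "k1" (the pictures are not rectified: a ray, as slopes to the right and down, at radius r is drawn at 1 + k1 r^2 times it, then the intrinsics apply), "eye" and "attitude" of the camera in the world. Camera axes: x right, y down, z forward; pixel columns grow to the right and rows downward; lengths in m; the calibration is good to about 2 mm. A picture is of the moment at which its call begins.
A pose or a line that the arm cannot do raises manip.Unreachable and nothing moves.
- job.job_done(): hands the job in, once; it reports no verdict.
Readings, each from a call of its own:
- sensors.read_time(): time.
- sensors.read_joint_positions(): joint angles.
- sensors.read_joint_vel(): joint speeds.
- sensors.read_joint_torque(): joint torques, N m.
- sensors.read_tool_pos(): TCP position.
- sensors.read_eef_rot(): TCP orientation.
- sensors.read_contact_force(): force on the tool from outside, world axes, zero at the start.
- sensors.read_torque(): the same for the moment, N m.
- sensors.read_finger_gap(): finger opening in m.
Only numpy, scipy, OpenCV 4.12 (cv2) and the standard library are available. Lean on these libraries where they do the work, as an engineer would, in place of code of your own. Each camera call takes 0.05 s, during which the arm holds its last target.

## Working session

There is one attempt and no reset: what is moved stays moved. The work goes in short steps, each a Python script; the robot and the scene stay as the last script left them, time stands still between calls to the robot, and variables do not carry over. Pictures are saved under pics/ and viewed, and the job is handed in when it is done.

```bash
ls; mkdir -p pics; python3 - <<'E'
from station import manip, effector, imaging, job, sensors
import cv2,numpy as np
for n in("top","side"):
    s=imaging.snapshot(n); cv2.imwrite(f"pics/{n}0.png",s["pixels"][...,::-1]); np.savez(f"{n}0.npz",**s)
    print(n,{k:s[k] for k in("fx","fy","cx","cy","k1","eye","attitude")})
print(sensors.read_time(),sensors.read_eef_rot(),sensors.read_finger_gap(),manip.tip_extent)
E
```

```text
pics
top {'fx': 411.92425669000056, 'fy': 411.92425669000056, 'cx': 314.54979678445295, 'cy': 202.46304997004734, 'k1': -0.05097982292996743, 'eye': array([0.49547626, 0.01939764, 0.97127747]), 'attitude': array([-3.0979172 , -0.0102009 , -1.55835742])}
side {'fx': 455.1877821505713, 'fy': 455.1877821505713, 'cx': 315.60008631386324, 'cy': 195.24228598021077, 'k1': -0.09628948493582845, 'eye': array([0.50157822, 0.77526291, 0.56838898]), 'attitude': array([-2.15316178, -0.00881389, -3.0709104 ])}
0.1 [ 3.0398372   1.56899565 -1.93932758] 0.0853985453002411 0.022
```

View pics/top0.png

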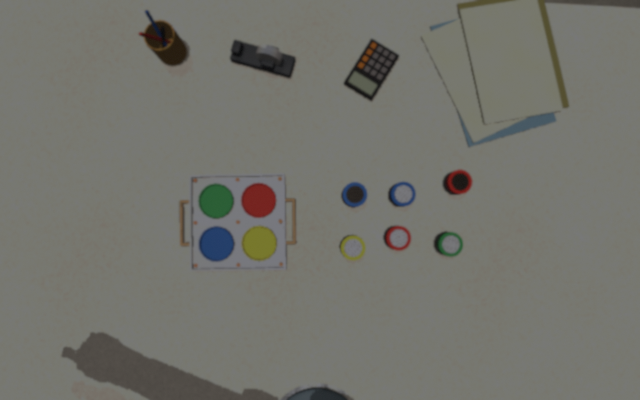

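View pics/side0.png

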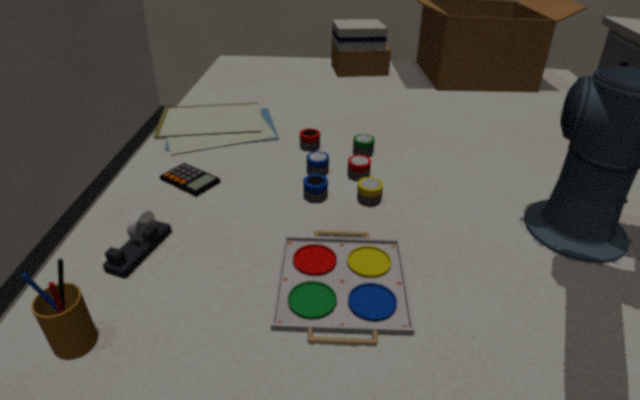

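```bash
cat > h.py <<'E'
import cv2,numpy as np
from scipy.spatial.transform import Rotation as Ro
def ray(s,uv,z):
    K=np.array([[s["fx"],0,s["cx"]],[0,s["fy"],s["cy"]],[0,0,1.]]);uv=np.array(uv,float).reshape(-1,1,2)
    p=cv2.undistortPoints(uv,K,np.array([float(s["k1"]),0,0,0])).reshape(-1,2)
    d=np.c_[p,np.ones(len(p))]@Ro.from_euler("xyz",s["attitude"]).as_matrix().T
    e=np.array(s["eye"]);return (e+d*((z-e[2])/d[:,2])[:,None])[:,:2]
HUE=dict(red=(170,10),yellow=(22,38),green=(45,85),blue=(100,128))
def find(s,verbose=True):
    """face holes inside coloured rings (z=.044 or .052) and big dishes"""
    im=s["pixels"];hsv=cv2.cvtColor(im,cv2.COLOR_RGB2HSV);out=[]
    for c,(a,b) in HUE.items():
        h=hsv[...,0];m=((h>=a)&(h<=b)) if a<b else ((h>=a)|(h<=b))
        m=(m&(hsv[...,1]>110)&(hsv[...,2]>40)).astype(np.uint8)
        cs,hi=cv2.findContours(m,cv2.RETR_CCOMP,cv2.CHAIN_APPROX_NONE)
        for i,k in enumerate(cs):
            if hi[0][i][3]>=0: continue
            A=cv2.contourArea(k)
            if A<80: continue
            ch=[(cv2.contourArea(cs[j]),j) for j in range(len(cs)) if hi[0][j][3]==i]
            M=cv2.moments(k);uv=(M["m10"]/M["m00"],M["m01"]/M["m00"])
            r=dict(c=c,A=A,uv=uv,k=k,hole=None)
            if ch and max(ch)[0]>40:
                hk=cs[max(ch)[1]];mm=np.zeros(m.shape,np.uint8);cv2.drawContours(mm,[hk],-1,1,-1);mm[m>0]=0
                ys,xs=np.nonzero(mm);r["hole"]=(xs.mean(),ys.mean());r["v"]=im[ys,xs].mean();r["hA"]=len(xs)
            out.append(r)
    return out
E
python3 - <<'E'
import numpy as np,cv2
from h import *
for n in("top","side"):
    s=np.load(n+"0.npz")
    print(n)
    for r in find(s):
        if r["hole"]: print(r["c"],"ring",np.round(r["hole"]),int(r["hA"]),round(r["v"]),ray(s,r["hole"],.044).round(4))
        else: print(r["c"],"solid",int(r["A"]),np.round(r["uv"]),ray(s,r["uv"],.014).round(4), ray(s,r["uv"],.044).round(4))
E
```

```text
top
red ring [398. 238.] 279 111 [[ 0.4587 -0.1796]]
red solid 839 [258. 200.] [[0.5416 0.1411]] [[0.5402 0.1373]]
red ring [460. 181.] 162 25 [[ 0.5885 -0.3201]]
yellow ring [353. 248.] 293 114 [[ 0.4358 -0.0766]]
yellow solid 838 [259. 243.] [[0.442  0.1379]] [[0.4437 0.1342]]
green solid 779 [216. 201.] [[0.5387 0.2401]] [[0.5374 0.2332]]
blue solid 821 [216. 243.] [[0.4396 0.2374]] [[0.4414 0.2305]]
blue ring [403. 194.] 282 109 [[ 0.559  -0.1896]]
blue ring [355. 194.] 225 38 [[ 0.5565 -0.0796]]
side
red solid 112 [ 55. 295.] [[0.9758 0.2804]] [[0.9502 0.3072]]
red solid 1014 [314. 259.] [[0.5435 0.1478]] [[0.5412 0.1818]]
red ring [359. 160.] 130 112 [[ 0.4609 -0.1805]]
red ring [310. 132.] 37 14 [[ 0.5907 -0.3215]]
yellow solid 1015 [369. 261.] [[0.4441 0.1449]] [[0.4472 0.1791]]
yellow solid 191 [369. 188.] [[ 0.4374 -0.1038]] [[ 0.4409 -0.0562]]
green solid 1292 [312. 300.] [[0.5402 0.2478]] [[0.5381 0.2764]]
blue solid 1330 [372. 302.] [[0.4412 0.2448]] [[0.4445 0.2735]]
blue solid 155 [ 38. 288.] [[1.0159 0.2689]] [[0.9881 0.2963]]
blue ring [315. 180.] 95 17 [[ 0.5585 -0.08  ]]
blue solid 80 [317. 162.] [[ 0.5632 -0.2153]] [[ 0.5599 -0.1617]]
```

```bash
python3 - <<'E'
import numpy as np,cv2
import h
from h import *
from station import manip
s=np.load("top0.npz");im=s["pixels"]
hsv=cv2.cvtColor(im,cv2.COLOR_RGB2HSV)
g=(hsv[...,0]>40)&(hsv[...,0]<90)&(hsv[...,1]>80);g[:,:420]=0;g[:,480:]=0;g[:225]=0;g[270:]=0
ys,xs=np.nonzero(g);print("green ring",len(xs),xs.min(),xs.max(),ys.min(),ys.max())
w=(im.min(2)>80)&(hsv[...,1]<60);m=np.zeros(g.shape,np.uint8)
hull=cv2.convexHull(np.c_[xs,ys].astype(np.int32));cv2.drawContours(m,[hull],-1,1,-1)
m=(m>0)&~g;m=cv2.morphologyEx(m.astype(np.uint8),cv2.MORPH_OPEN,np.ones((5,5)));n,l,st,ce=cv2.connectedComponentsWithStats(m)
for i in range(1,n): print(st[i],ce[i],ray(s,ce[i],.044))
s2=np.load("side0.npz");im2=s2["pixels"];cv2.imwrite("pics/crop.png",np.hstack([cv2.resize(im[160:270,320:490],None,fx=3,fy=3,interpolation=0)[:330],cv2.resize(im2[120:210,290:390],None,fx=3,fy=3.6667,interpolation=0)[:330,:290]])[...,::-1])
for nm,p in dict(red=(.459,-.18),yel=(.436,-.077),blue=(.559,-.19),grn=(.44,-.29),nr=(.542,.142),ny=(.443,.138),ng=(.539,.241),nb=(.44,.239)).items():
  for k in(-135,-45,45,135):
    q=[manip.inverse_kinematics([*p,z],[0,np.pi/2,np.radians(k)]) for z in(.032,.14)]
    print(nm,k,[None if a is None else np.round(a,2) for a in q])
E
```

```text
green ring 192 437 461 233 255
[442 235  18  19 276] [450.53623188 244.00724638] [[ 0.44590913 -0.29871925]]
red -135 [array([-0.5 ,  0.41, -0.51,  0.66,  0.  , -2.86]), array([-0.5 ,  0.28, -0.36,  0.93,  0.  , -2.86])]
red -45 [array([-0.5 ,  0.41, -0.51,  0.66,  0.  ,  1.85]), array([-0.5 ,  0.28, -0.36,  0.93,  0.  ,  1.85])]
red 45 [array([-0.5 ,  0.41, -0.51,  0.66,  0.  ,  0.28]), array([-0.5 ,  0.28, -0.36,  0.93,  0.  ,  0.28])]
red 135 [array([-0.5 ,  0.41, -0.51,  0.66,  0.  , -1.29]), array([-0.5 ,  0.28, -0.36,  0.93,  0.  , -1.29])]
yel -135 [array([-0.32,  0.32, -0.64,  0.61,  0.  , -2.67]), array([-0.32,  0.19, -0.49,  0.9 ,  0.  , -2.67])]
yel -45 [array([-0.32,  0.32, -0.64,  0.61,  0.  ,  2.04]), array([-0.32,  0.19, -0.49,  0.9 ,  0.  ,  2.04])]
yel 45 [array([-0.32,  0.32, -0.64,  0.61,  0.  ,  0.47]), array([-0.32,  0.19, -0.49,  0.9 ,  0.  ,  0.47])]
yel 135 [array([-0.32,  0.32, -0.64,  0.61,  0.  , -1.1 ]), array([-0.32,  0.19, -0.49,  0.9 ,  0.  , -1.1 ])]
blue -135 [array([-0.44,  0.56, -0.23,  0.78,  0.  , -2.79]), array([-0.44,  0.46, -0.09,  1.02,  0.  ,
[... 1848 characters left out ...]
.31,  0.46, -0.09,  1.02,  0.  ,  2.67])]
ng 45 [array([ 0.31,  0.56, -0.23,  0.78,  0.  ,  1.1 ]), array([ 0.31,  0.46, -0.09,  1.02,  0.  ,  1.1 ])]
ng 135 [array([ 0.31,  0.56, -0.23,  0.78,  0.  , -0.47]), array([ 0.31,  0.46, -0.09,  1.02,  0.  , -0.47])]
nb -135 [array([ 0.37,  0.42, -0.49,  0.67,  0.  , -1.99]), array([ 0.37,  0.3 , -0.34,  0.94,  0.  , -1.99])]
nb -45 [array([ 0.37,  0.42, -0.49,  0.67,  0.  ,  2.73]), array([ 0.37,  0.3 , -0.34,  0.94,  0.  ,  2.73])]
nb 45 [array([ 0.37,  0.42, -0.49,  0.67,  0.  ,  1.16]), array([ 0.37,  0.3 , -0.34,  0.94,  0.  ,  1.16])]
nb 135 [array([ 0.37,  0.42, -0.49,  0.67,  0.  , -0.41]), array([ 0.37,  0.3 , -0.34,  0.94,  0.  , -0.41])]
```

View pics/crop.png

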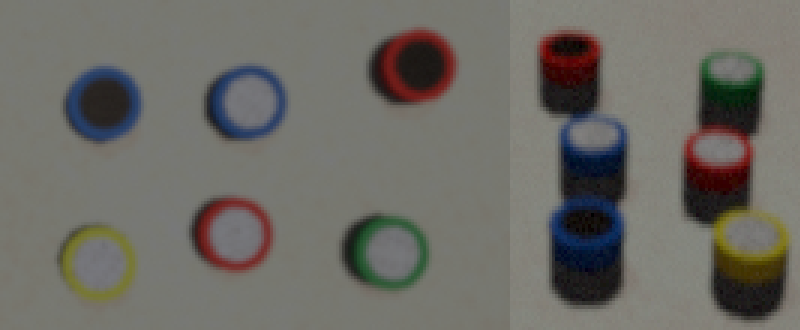

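The top view shows the tray centred near pixel (239,222), with nests green (216,201), red (258,200), blue (216,243) and yellow (259,243). The fresh cartridges are blue (403,194), red (398,238), yellow (353,248) and green (450,244). The used ones, with dark faces, are blue (355,194) and red (460,181). The side view agrees to about 2 mm. I'll start with yellow.

```bash
cat > pp.py <<'E'
from station import manip, effector, imaging, job, sensors
import numpy as np,cv2
O=[0,np.pi/2,np.pi/4]
P=dict(red=(.460,-.180),yellow=(.436,-.077),blue=(.559,-.190),green=(.446,-.299))
N=dict(red=(.542,.142),yellow=(.443,.139),green=(.540,.241),blue=(.440,.239))
def f(): return np.round(sensors.read_contact_force(),1)
def go(c,snap=False):
    x,y=P[c];a,b=N[c]
    effector.gripper_to(.083,40)
    manip.move_ptp([x,y,.13],O)
    manip.line_to([x,y,.032],rate=.12)
    print(c,"down",f())
    effector.gripper_to(.045,40); print("gap",sensors.read_finger_gap(),f())
    manip.line_to([x,y,.13],rate=.15); print("lifted",sensors.read_finger_gap(),f())
    manip.move_ptp([a,b,.13],O)
    manip.line_to([a,b,.060],rate=.15)
    manip.line_to([a,b,.041],rate=.05); print("placed",sensors.read_finger_gap(),f(),sensors.read_tool_pos())
    effector.gripper_to(.080)
    manip.line_to([a,b,.13],rate=.15); print("t",sensors.read_time(),f())
def pic(tag):
    for n in("top","side"):
        s=imaging.snapshot(n); cv2.imwrite(f"pics/{n}{tag}.png",s["pixels"][...,::-1]); np.savez(f"{n}{tag}.npz",**s)
E
python3 - <<'E'
from pp import *
go("yellow");pic(1)
E
```

```text
yellow down [ 0.  -0.  -0.4]
gap 0.055052870445818754 [-0.7  0.4  5.1]
lifted 0.05488076666263025 [ 0.4 -1.1 -1.3]
placed 0.05492566502697493 [ 0.1 -0.7  1.4] [0.44321616 0.13903195 0.04096726]
t 8.075 [ 0.5  0.3 -0.1]
```

```bash
python3 - <<'E'
import cv2,numpy as np
a=cv2.imread("pics/top1.png");b=cv2.imread("pics/side1.png")
cv2.imwrite("pics/c1.png",np.hstack([a[100:350,100:500],b[100:350,200:600]]))
E
```

```text
(no output)
```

View pics/c1.png

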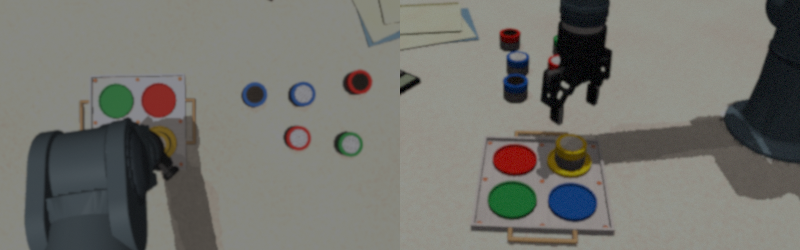

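In the composite, the yellow cartridge stands upright in the yellow nest (about (570,150)) and the other five are undisturbed. Next are blue, red and green.

```bash
python3 - <<'E'
from pp import *
go("blue");go("red");go("green")
manip.move_ptp([.35,-.35,.25],O);pic(2);print(sensors.read_time())
import h
from h import *
for n in("top","side"):
    s=np.load(n+"2.npz");print(n)
    for r in find(s):
        if r["hole"]: print(r["c"],np.round(r["hole"]),int(r["hA"]),round(r["v"]),[ray(s,r["hole"],z)[0].round(4) for z in(.044,.052)])
        else: print(r["c"],int(r["A"]),np.round(r["uv"]))
a=cv2.imread("pics/top2.png");b=cv2.imread("pics/side2.png")
cv2.imwrite("pics/c2.png",np.hstack([cv2.resize(a[100:350,150:500],None,fx=1.1,fy=1.6),cv2.resize(b[100:350,250:450],None,fx=2,fy=1.6)]))
E
```

```text
blue down [-0.4 -0.2 -0.3]
gap 0.055107897326059356 [-1.1  0.4  5.6]
lifted 0.055042325891157054 [ 0.   0.6 -1. ]
placed 0.05493481255010611 [-0.5 -1.   1.9] [0.44030666 0.23916156 0.04119579]
t 15.7417 [-0.8 -0.8 -0.4]
red down [ 0.4 -0.2 -0.2]
gap 0.055145397703727526 [-0.4  0.1  5.8]
lifted 0.054734330008563294 [ 0.1  0.7 -0.6]
placed 0.05495940995012807 [ 0.1 -0.7  1.5] [0.54222132 0.1420613  0.04105177]
t 23.1667 [ 0.1 -0.1  0.1]
green down [-0.1  0.2  0.1]
gap 0.05500503774189728 [-0.3  0.1  5.9]
lifted 0.05512154822605787 [-0.7 -0.7 -0.8]
placed 0.05519137843434279 [0.1 1.2 2.8] [0.54026359 0.24112517 0.04111253]
t 31.4167 [-0.5  0.7 -0.3]
33.775
top
red [256. 200.] 284 113 [array([0.5401, 0.1431]), array([0.5397, 0.1421])]
red [460. 181.] 162 26 [array([ 0.5883, -0.3202]), array([ 0.5875, -0.3173])]
yellow [256. 244.] 299 117 [array([0.4409, 0.1397]), array([0.4414, 0.1387])]
green [212. 200.] 327 107 [array([0.5388, 0.2425]), array([0.5385, 0.2406])]
blue [212. 245.] 301 112 [array([0.4379, 0.2404]), array([0.4384, 0.2385])]
blue [355. 194.] 225 39 [array([ 0.5565, -0.0796]), array([ 0.5559, -0.0788])]
side
red 128 [ 55. 296.]
red [316. 241.] 281 122 [array([0.542 , 0.1326]), array([0.5414, 0.1424])]
red [309. 132.] 34 13 [array([ 0.5913, -0.3219]), array([ 0.59  , -0.3051])]
yellow [371. 243.] 275 122 [array([0.4421, 0.1291]), array([0.443, 0.139])]
green [313. 300.] 456 26 [array([0.5369, 0.2781]), array([0.5364, 0.2856])]
blue 164 [ 37. 288.]
blue [375. 282.] 396 119 [array([0.439 , 0.2307]), array([0.4399, 0.239 ])]
blue [315. 180.] 92 16 [array([ 0.5586, -0.0799]), array([ 0.5577, -0.0669])]
```

View pics/c2.png

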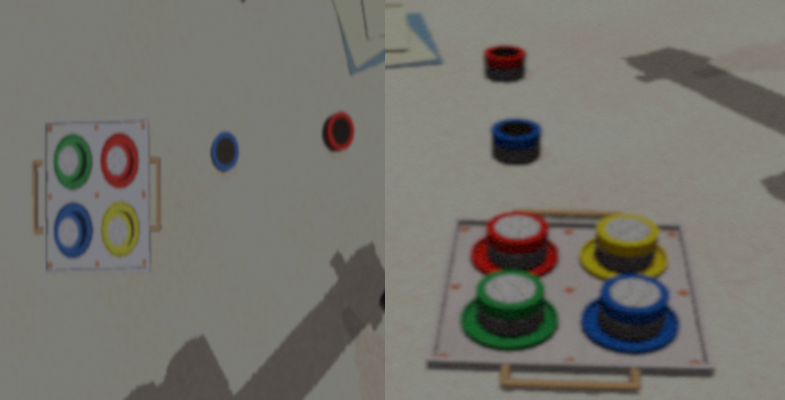

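Both views show four upright, white-faced cartridges, each in the nest of its own colour. In full-image top pixels they are red (256,200), yellow (256,244), green (212,200) and blue (212,245). The used pair has not moved, at (355,194) and (460,181).

```bash
python3 -c "
from station import job;job.job_done()"
```

```text
the job is handed in; nothing more can be done
```

I placed the four fresh cartridges (yellow, blue, red and green, in that order) upright and white face up in the nests of their own colours, and handed the job in at about 34 s.

- **Position:** In the last pictures, the faces ray-cast at the seated height (z = 52 mm) lie within about 3 mm of the nest centres, against 10 mm of radial clearance. The top and side views agree within 2 mm for red, yellow and blue.
- **Green:** The automatic side-view mask picked out the dark gap between cartridge and dish rather than the white face, so its side-view number is not usable. The top view (within 2 mm) and the side picture by eye show it upright in its nest.
- **Used cartridges:** Both stand where they were, within 1 mm of their first measured positions.
- **Forces and clearance:** The wrist forces I sampled stayed below 6 N, and the arm was parked clear of everything.

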